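# Open the parts bath and hold the basket up at the third click

## Task

The phone-parts cleaning bath has been drained: lift its loose lid off by the knob and set it down gently, flat on the bench, and let it go. Then press the lift lever at the side of the bath down by its red bar, counting the clicks by feel, to exactly three clicks and never into the fourth, so that the basket rises, and finish while still holding the lever down there, since it springs back if released. Leave the phone, the two bottles and the screwdriver where they are.

Things in the scene. Friction and masses are not known exactly. Their poses are not given: they have to be found in the camera images.
- bath: white open box, drained ultrasonic parts bath, 160 (x) x 180 (y) x 110 mm high, walls 12 mm, fixed to the bench. Origin: centre of its underside; its x axis points away from the control panel, y to its left seen from the panel side, and the lift lever sticks out on its -y side.
- lid: loose dark lid on the bath, about 0.25 kg: plate 164 x 172 x 5 mm over a plug 130 x 150 x 6 mm that sits in the mouth with 3 mm play. Origin: centre of the plug's underside, 104 mm above the bench while closed, 0 when standing on the bench; z up, x and y along the sides. The plate's top is 11 mm above the origin. The bench between bath and phone, on the robot's left, is free for it.
- lid_knob (a point): centre of the top of the lid's black upright round knob, 26 mm in diameter and 34 mm tall, standing on the middle of the plate; this point is 45 mm above the lid's origin.
- lever_pivot (a point): pivot of the lift lever, on a bracket at the bath's -y side, 100 mm above the bench; the lever turns about the bath's x axis through this point.
- lever_bar (a point): centre of the red round cross bar at the lever's free end, 20 mm in diameter, 70 mm long, parallel to the bath's x axis, 120 mm from the pivot. At rest the lever rises 0.70 rad above level, away from the bath, with this point 177 mm above the bench; pressed, it swings down in an arc. The arm meets the bar's middle from the bath's side.
- lever (a joint): lever angle in rad: 0 at rest (up), growing as the bar is pressed down, end stop at 1.40. Let go, it springs all the way back up. The push at the bar is some 5 N at first, growing to 7 to 9 N before the clicks begin. The clicks are 0.22 rad apart; the first crest comes anywhere between 0.17 and 0.49 rad, differing from run to run, so count by feel.
- lever_frame (a point): frame of the lever, at the pivot; at rest its axes are those of the bath, and it turns about x with the lever.
- ring_frame (a point): frame, at the pivot, of the grey index ring beside the lever, pre-set about the bath's x axis by up to 0.16 rad either way; it stays put. Its brass pins make the clicks: at each pin the push jumps to 8 to 12 N, fades past the crest to 4 to 6 N, then jumps again by 3 to 5 N as the lever sits in the notch midway to the next crest. One click = one crest passed and its notch reached.
- phone: bystander: black phone lying on the bench, 150 x 72 x 8 mm; origin at the centre of its underside, x along its length.
- yellow_bottle: bystander: yellow bottle with black cap, 44 mm in diameter, 130 mm tall; origin at the centre of its underside.
- pump_bottle: bystander: white dispenser bottle with steel top, 64 mm in diameter, 118 mm tall; origin at the centre of its underside.
- driver: bystander: orange-handled screwdriver, 160 mm long, lying along its x axis.
Things that resemble listed ones, but are neither listed nor needed, are in the scene too. Of the things that look like the lid, the larger one is meant.

How it is judged (in metres and radians):
On the way, in this order (a step that is already met when the one before it is completed fails the run):
1. the lid stands flat on the bench, let go and at rest (height (world z) of lid below 0.008 m and angle between lid's own z axis and vertical below 0.08 rad and contact force between the fingers and lid below 0.1 N and linear speed of lid below 0.02 m/s), for 0.2 s.
2. the lever is held down at the third click (angle between the z axis of lever_frame and the z axis of ring_frame, either way round between 0.79 and 0.975 rad and contact force between the fingers and lever above 1 N), for 0.2 s.
At the end, for the whole second after the job is handed in: the lid lies flat (within 0.08 rad) on the bench, not touched; the fingers press on the red bar with more than 1 N and hold the lever still past the third crest and short of the fourth (lever turned 0.79 to 0.975 rad from the ring; the crests are at 0.77 and 0.99) (all of step 1 and all of step 2 and velocity of joint lever between -0.05 and 0.05 rad/s); the arm keeps its last pose, push and grip.
It fails at once if the lever is pushed past the fourth click (angle between the z axis of lever_frame and the z axis of ring_frame, either way round above 1.01 rad).
It fails at once if the lid is dropped from more than about 25 mm (contact force between the fingers and lid below 0.05 N and linear speed of lid above 0.7 m/s).
It fails at once if a bystander is knocked over or moved more than 30 mm (distance of any of phone, yellow_bottle, pump_bottle, driver from where it was at the start of the episode above 0.03 m or angle between any of yellow_bottle, pump_bottle's own z axis and vertical above 0.4 rad).
It also fails if it takes over 72 s, if anything falls off the work surface, if the arm or the gripper's body presses on something with over 40 N, if the wrist force passes 120 N, or if a joint passes its speed limit or range.

## Robot

A 6-joint arm with a two-finger parallel gripper is mounted at the origin on the work surface. World frame = base frame: x ahead of the robot, y to its left, z up, the work surface at z = 0. Lengths are in m, angles in degrees, forces in N, time in s.
With the tool pointing down it reaches from about 0.35 to 0.875 m from the base axis. Payload 4.2 kg.
Tool frame: the origin (TCP) lies on the centre line of the jaws, within the pads' length; the fingertips stand 19 mm ahead of it and the grasp point (between the pads) is the TCP; z points along the fingers, y is the line along which they close (so a half turn about z gives the same grasp; the last joint's range is limited). The gripper opens to 87 mm and grips with 3 to 60 N. Pads are 19 mm wide; open, the fingers measure 117 mm over their backs; the gripper's body (75 mm by 190 mm) begins 51 mm behind the grasp point.
Start: joints at [86.265, 22.042, 0.453, 0, -68.411, -14.817], TCP at [0.199, 0.593, 0.242] pointing down, gripper open.
Joint ranges: [-179.83, 179.83], [-69.29, 118.12], [-61.27, 80.66], [-181.25, 117.63], [-171.15, -9.14], [-177.46, 177.46]. Speed limits (degrees/s): [159.86, 159.86, 180, 180, 180, 180].

## Interface

Orientations are given as a 3x3 rotation matrix whose columns are the frame's x, y, z axes.
In Python, from station import sense, capture, finish_job, search_frame, masks_of gives the robot as it stands.
- The arm moves only by the tool drive_tool, never from a script. Its argument "rows" is a list of rows, each a list of 7 numbers: the opening in per cent of the stroke, from 0 (shut) to 100 (fully open), then the shift along the world's x, y, z in mm, then the turn, a rotation vector about the world's x, y, z in rad. In form: [[fingers, dx, dy, dz, wx, wy, wz], ...]. A call has 1 to 5 rows; each row shifts and turns the commanded pose from where the row before left it; what a row does not reach is not made up. A row lasts 1/12 s, in which the tool goes at most 41.7 mm and 7.16 degrees, less where a joint would pass 70% of its speed; a pose out of reach is approached as far as the arm can. A call is refused whole if a number of a shift passes 41.7 or a number of a turn 0.125, either way. A call with a gripper value outside its range is refused whole. The fingers move at their own pace and stop on an object; the grip force is fixed at half the most. Time passes only in rows, so rows that do not move let the fingers close. It gives the time, the measured TCP pose, the force, the opening and the grip force at its end, in the units of the state.
- sense(): the state, without advancing time (a new reading comes with each control period).
- capture(name): name is "side" or "top" or "wrist"; returns a dict with "frame" (400x640x3 uint8, red, green, blue), "z_map" (400x640 float32, m along the optical axis (not along the pixel's ray), 0 where there is no reading), "fx", "fy", "cx", "cy" (pixels), "distortion" ([k1, k2, p1, p2, k3] as OpenCV has them; the pictures are not rectified), "R" (3x3) and "t" (3): a world point X has camera coordinates R X + t; the wrist camera has in their place "T_tool_cam" (4x4, takes a point from camera to tool coordinates, whose origin is the TCP and whose axes are the flange's). Camera axes: x right, y down, z forward; pixel columns grow to the right and rows downward; lengths in m; the calibration is good to about 2 mm. A picture is of the moment at which its call begins: read the wrist's pose just before it.
- finish_job(): hands the job in; it is judged then, once.
Trained networks look in a picture, given as the dict that the camera call returned (one of the last four; its "shot" number tells which), for a name from the list of things; names that differ only in an ending like _2 or _b are one class to them, and where a whole thing is asked for, a point or a joint stands for the part that bears it (a point fixed in the world has none). Each returns a list of dicts, best first, with "p" (0 to 1); they miss things now and then, are a little off and sometimes report something else, mostly with a low value. They report only what shows in the picture. A call takes as long as a camera call. They do not tell look-alikes from the thing itself.
- search_frame(label, picture): "xy" ([column, row] in pixels, amid what is visible of it).
- masks_of(label, picture): "region" (400x640 bool, what is visible of it) and "xy" ([column, row] in pixels, amid what is visible of it).
The state is a dict: "time_s": time; "joints": joint angles; "joint_velocities": joint speeds; "effort": joint torques, N m; "tcp_pos": TCP position; "ee_rot": TCP orientation; "wrist_force": force on the tool from outside, world axes, zero at the start; "moment": the same for the moment, N m; "gripper_width": opening from 0.0 (shut) to 1.0 (fully open); "gripper_force": force on a finger pad.
Only numpy, scipy, OpenCV 4.12 (cv2) and the standard library are available. Lean on these libraries where they do the work, as an engineer would, in place of code of your own. Each camera call takes 0.05 s, during which the arm holds its last target. There are 200 camera calls.

## Working session

There is one attempt and no reset: what is moved stays moved. The work goes in short steps, Python scripts to look and compute and a tool call to move; the robot and the scene stay as the last step left them, time stands still between calls to the robot, and variables do not carry over. Pictures are saved under pics/ and viewed, at most 10 in all, crops included, and the job is handed in when it is done.

Besides the shell and the picture viewer there is one more tool, called after "Call:" as name([rows], argument=value, ...), one row to a line, values as JSON. drive_tool: Moves the arm, as the interface text tells. Its arguments: {"type":"object","properties":{"rows":{"type":"array"}},"required":["rows"]}

```bash
mkdir -p pics
cat > h.py <<'E'
import numpy as np, cv2
from station import sense, capture, finish_job, search_frame, masks_of
def world(c, uv, z=None):
    """pixels -> world; z: depth (m) array, else from z_map"""
    uv=np.atleast_2d(np.float64(uv))
    K=np.array([[c['fx'],0,c['cx']],[0,c['fy'],c['cy']],[0,0,1]])
    n=cv2.undistortPoints(uv[:,None],K,np.float64(c['distortion']))[:,0]
    if z is None: z=np.array([c['z_map'][int(v),int(u)] for u,v in uv])
    P=np.c_[n,np.ones(len(n))]*np.asarray(z)[:,None]
    if 'R' in c: return (P-np.ravel(c['t']))@np.array(c['R'])
    T=np.array(c['T_tool_cam']); s=c['pose']
    P=P@T[:3,:3].T+T[:3,3]
    return P@np.array(s['ee_rot']).T+s['tcp_pos']
def shot(n):
    s=sense(); c=capture(n); c['pose']=s; return c
def save(c,f): cv2.imwrite('pics/'+f,c['frame'][:,:,::-1])
def cloud(c,m):
    v,u=np.nonzero(m&(c['z_map']>0)); return world(c,np.c_[u,v],c['z_map'][v,u])
E
python3 - <<'E'
from h import *
for n in ('top','side'):
    c=shot(n); save(c,n+'.png')
    for l in ['lid','lid_knob','lever_bar','bath','phone','yellow_bottle','pump_bottle','driver']:
        for d in masks_of(l,c)[:3]:
            P=cloud(c,d['region'])
            print(n,l,round(d['p'],2),np.round(d['xy']),np.round(np.median(P,0),3) if len(P) else '',np.round(np.percentile(P,[3,97],axis=0),3).tolist() if len(P) else '')
E
```

```text
top lid 0.69 [405. 256.] [ 0.504 -0.311  0.008] [[0.446, -0.369, 0.003], [0.563, -0.257, 0.014]]
top lid 0.57 [278. 245.] [0.495 0.064 0.116] [[0.419, -0.016, 0.111], [0.575, 0.147, 0.121]]
top lid_knob 0.96 [403. 257.] [ 0.503 -0.311  0.008] [[0.445, -0.37, 0.004], [0.562, -0.255, 0.014]]
top lid_knob 0.93 [280. 246.] [0.495 0.065 0.116] [[0.42, -0.015, 0.112], [0.575, 0.146, 0.121]]
top bath 0.76 [321. 243.] [ 0.513 -0.052  0.114] [[0.412, -0.136, 0.003], [0.552, 0.153, 0.189]]
top phone 0.83 [200. 175.] [0.684 0.358 0.009] [[0.642, 0.291, 0.003], [0.727, 0.427, 0.014]]
top yellow_bottle 0.67 [347. 243.] [ 0.512 -0.115  0.169] [[0.486, -0.139, 0.004], [0.547, -0.032, 0.19]]
top yellow_bottle 0.5 [342. 173.] [ 0.731 -0.095  0.089] [[0.72, -0.114, 0.024], [0.75, -0.077, 0.133]]
top yellow_bottle 0.42 [324. 237.] [ 0.531 -0.064  0.115] [[0.526, -0.087, 0.002], [0.541, -0.03, 0.138]]
top pump_bottle 0.98 [275. 158.] [0.75  0.11  0.094] [[0.731, 0.085, 0.017], [0.783, 0.139, 0.123]]
top driver 0.72 [453. 281.] [ 0.45  -0.46   0.024] [[0.411, -0.474, 0.014], [0.489, -0.451, 0.029]]
side 
[... 392 characters left out ...]
e lever_bar 0.77 [268. 218.] [ 0.514 -0.135  0.184] [[0.486, -0.141, 0.112], [0.546, -0.036, 0.189]]
side bath 0.96 [268. 221.] [ 0.505 -0.025  0.069] [[0.423, -0.138, 0.004], [0.581, -0.004, 0.187]]
side phone 0.64 [326. 160.] [0.684 0.352 0.009] [[0.643, 0.285, 0.003], [0.727, 0.425, 0.014]]
side yellow_bottle 0.87 [358. 240.] [ 0.74  -0.11   0.068] [[0.722, -0.118, 0.006], [0.761, -0.09, 0.131]]
side pump_bottle 0.84 [359. 190.] [0.759 0.094 0.079] [[0.734, 0.083, 0.011], [0.787, 0.131, 0.12]]
side driver 0.61 [239. 386.] [ 0.445 -0.466  0.023] [[0.409, -0.474, 0.013], [0.513, -0.453, 0.028]]
side driver 0.6 [282. 230.] [ 0.537 -0.086  0.098] [[0.529, -0.09, 0.057], [0.544, -0.046, 0.12]]
```

Run:
```python
from h import *
im=[]
for n,(a,b,u,v) in {'top':(150,290,180,460),'side':(160,360,180,400)}.items():
    c=shot(n); im.append(cv2.resize(c['frame'][a:b,u:v],(800,300 if n=='side' else 300) if 0 else (560 if n=='top' else 330,280 if n=='top' else 300)))
    P=cloud(c,np.ones((400,640),bool))
    k=P[(abs(P[:,0]-.497)<.03)&(abs(P[:,1]-.065)<.03)&(P[:,2]>.13)]
    print(n,'knob',len(k),k.mean(0),np.percentile(k,[3,97],axis=0), k[k[:,2]>.144].mean(0))
    l=P[(abs(P[:,0]-.497)<.12)&(abs(P[:,1]-.065)<.088)&(abs(P[:,2]-.115)<.006)]
    r=cv2.minAreaRect(np.float32(l[:,:2])*1000); print('plate',r)
    b=P[(abs(P[:,0]-.515)<.06)&(abs(P[:,1]+.125)<.04)&(P[:,2]>.165)]
    m=b.mean(0); w=np.linalg.svd(b-m,full_matrices=False)[2][0]; t=(b-m)@w
    print('bar',len(b),m,np.percentile(b,[2,98],axis=0),'axis',w,np.percentile(t,[1,99]))
W=800
o=np.zeros((590,560,3),np.uint8); o[:280]=im[0]; o[285:585,:330]=im[1]
cv2.imwrite('pics/a.png',o[:,:,::-1])
```

```text
top knob 72 [0.496763   0.06439718 0.14853757] [[0.48589162 0.0537418  0.13399568]
 [0.50803665 0.07633411 0.15335945]] [0.4970843  0.06503336 0.14963182]
plate ((497.9172058105469, 65.15510559082031), (164.59881591796875, 183.05709838867188), 4.889571666717529)
bar 211 [ 0.51363776 -0.12715519  0.18435393] [[ 0.48197246 -0.1391185   0.16708571]
 [ 0.54477906 -0.10823867  0.19095237]] axis [-0.99745454 -0.07126024  0.00253262] [-0.03344036  0.03296949]
side knob 89 [0.49881383 0.06000573 0.14407917] [[0.48750857 0.0515918  0.13188948]
 [0.51022052 0.07602434 0.15174416]] [0.49902621 0.06299329 0.1488908 ]
plate ((499.52740478515625, 64.24588012695312), (163.27072143554688, 180.36793518066406), 4.369935989379883)
bar 218 [ 0.51527077 -0.13430238  0.18340448] [[ 0.48371883 -0.14147054  0.17363941]
 [ 0.54696686 -0.1235775   0.18977291]] axis [ 0.99651533  0.08173582 -0.01662678] [-0.03224222  0.0327957 ]
```

View pics/a.png

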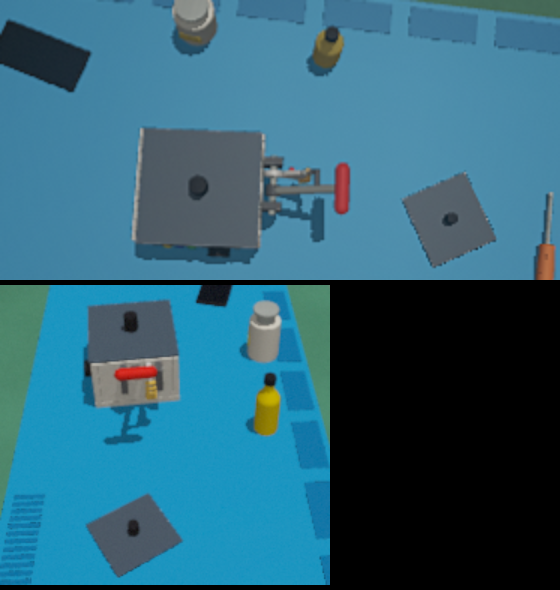

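View pics/top.png

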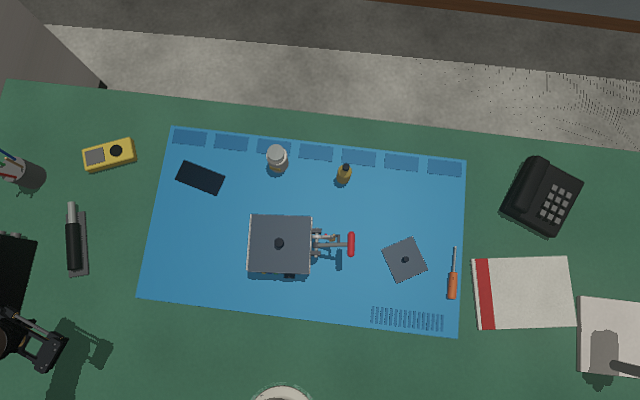

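Lid candidates: the one on the bath at (278,245), about 164 mm wide, and the one on the bench at (405,256), about 120 mm wide. The larger one, on the bath, is meant, and the crop confirms it. The black knob is at (0.498, 0.064), and the red bar is at about (350,243) in the top picture.

Run:
```python
from h import *
s=sense(); print(s['time_s'],np.round(s['ee_rot'],3),s['wrist_force'])
```

```text
1.0 [[ 0.948 -0.318  0.   ]
 [-0.318 -0.948  0.   ]
 [ 0.    -0.    -1.   ]] [-1.25681158 -0.17160609 -0.27290293]
```

Call:
drive_tool([
  [100,18,-33,0,0,0,0],
  [100,18,-33,0,0,0,0],
  [100,18,-33,0,0,0,0],
  [100,18,-33,0,0,0,0],
  [100,18,-33,0,0,0,0],
])

```text
time_s: 1.42
tcp_pos: [0.2893, 0.4259, 0.2417]
ee_rot: [[0.948, -0.318, 0.0], [-0.318, -0.948, 0.0], [0.0, -0.0, -1.0]]
wrist_force: [0.8, -0.2, -0.8]
gripper_width: 1.0
gripper_force: 0.0
```

Call:
drive_tool([
  [100,18,-33,0,0,0,0],
  [100,18,-33,0,0,0,0],
  [100,18,-33,0,0,0,0],
  [100,18,-33,0,0,0,0],
  [100,18,-33,0,0,0,0],
])

```text
time_s: 1.83
tcp_pos: [0.3793, 0.2608, 0.242]
ee_rot: [[0.948, -0.318, 0.001], [-0.318, -0.948, 0.001], [0.0, -0.001, -1.0]]
wrist_force: [2.2, -0.3, 0.4]
gripper_width: 1.0
gripper_force: 0.0
```

Call:
drive_tool([
  [100,24,-39,0,0,0,0],
  [100,24,-39,0,0,0,0],
  [100,24,-39,0,0,0,0],
  [100,24,-39,0,0,0,0],
  [100,23,-41,0,0,0,0],
])

```text
time_s: 2.25
tcp_pos: [0.4874, 0.0824, 0.242]
ee_rot: [[0.948, -0.318, 0.001], [-0.318, -0.948, 0.0], [0.001, -0.001, -1.0]]
wrist_force: [0.2, 0.1, 0.7]
gripper_width: 0.995
gripper_force: 0.0
```

Run:
```python
from h import *
c=shot('wrist'); save(c,'w1.png')
P=cloud(c,np.ones((400,640),bool))
k=P[(abs(P[:,0]-.497)<.03)&(abs(P[:,1]-.065)<.03)&(P[:,2]>.14)&(P[:,2]<.16)]
print(sense()['tcp_pos'],len(k),k.mean(0) if len(k) else 0,k.min(0) if len(k) else 0,k.max(0) if len(k) else 0)
```

```text
[0.48976707 0.07734747 0.24176339] 993 [0.49902554 0.0650638  0.14893402] [0.48562462 0.05274004 0.14001683] [0.51071008 0.07779849 0.15132433]
```

View pics/w1.png

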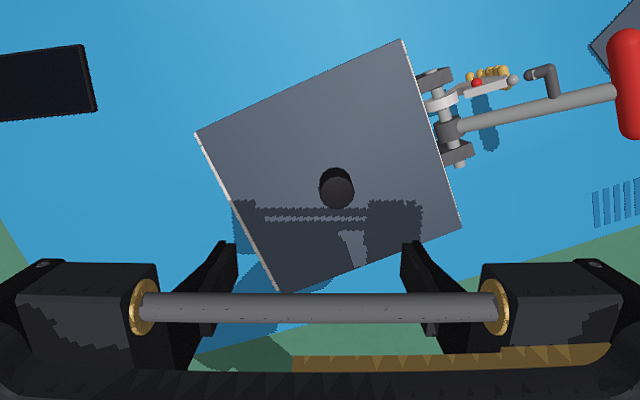

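The picture shows the black knob at (337,188), between the finger columns, and the red bar at (625,85). The brass pins are at (490,72).

Call:
drive_tool([
  [100,9,-12,-20,0,0,0],
  [100,0,0,-20,0,0,0],
  [100,0,0,-20,0,0,0],
  [100,0,0,0,0,0,0],
  [100,0,0,0,0,0,0],
])

```text
time_s: 2.72
tcp_pos: [0.4953, 0.0719, 0.1812]
ee_rot: [[0.948, -0.318, -0.002], [-0.318, -0.948, -0.001], [-0.001, 0.002, -1.0]]
wrist_force: [0.3, 0.3, 0.6]
gripper_width: 0.999
gripper_force: 0.0
```

Call:
drive_tool([
  [100,4,-7,0,0,0,0],
  [100,0,0,-14,0,0,0],
  [100,0,0,-14,0,0,0],
  [100,0,0,-14,0,0,0],
  [100,0,0,0,0,0,0],
])

```text
time_s: 3.13
tcp_pos: [0.499, 0.065, 0.1387]
ee_rot: [[0.948, -0.318, -0.002], [-0.318, -0.948, -0.001], [-0.002, 0.001, -1.0]]
wrist_force: [0.0, 0.5, 0.7]
gripper_width: 1.0
gripper_force: 0.0
```

Call:
drive_tool([
  [0,0,0,0,0,0,0],
  [0,0,0,0,0,0,0],
  [0,0,0,0,0,0,0],
  [0,0,0,0,0,0,0],
  [0,0,0,0,0,0,0],
])

```text
time_s: 3.55
tcp_pos: [0.4999, 0.0654, 0.1403]
ee_rot: [[0.948, -0.318, 0.001], [-0.318, -0.948, 0.001], [0.001, -0.001, -1.0]]
wrist_force: [0.7, 0.6, -0.6]
gripper_width: 0.708
gripper_force: 0.0
```

Call:
drive_tool([
  [0,0,0,0,0,0,0],
  [0,0,0,0,0,0,0],
  [0,0,0,0,0,0,0],
  [0,0,0,0,0,0,0],
  [0,0,0,0,0,0,0],
])

```text
time_s: 3.97
tcp_pos: [0.4995, 0.0652, 0.1395]
ee_rot: [[0.948, -0.318, -0.0], [-0.318, -0.948, -0.0], [-0.0, 0.0, -1.0]]
wrist_force: [-0.1, 0.1, -0.2]
gripper_width: 0.326
gripper_force: 0.0
```

Call:
drive_tool([
  [0,0,0,0,0,0,0],
  [0,0,0,0,0,0,0],
  [0,0,0,0,0,0,0],
  [0,0,0,0,0,0,0],
  [0,0,0,0,0,0,0],
])

```text
time_s: 4.38
tcp_pos: [0.4995, 0.0651, 0.1395]
ee_rot: [[0.948, -0.318, -0.0], [-0.318, -0.948, -0.0], [-0.0, 0.0, -1.0]]
wrist_force: [-0.7, -0.4, -0.1]
gripper_width: 0.292
gripper_force: 30.0
```

Call:
drive_tool([
  [0,0,0,6,0,0,0],
  [0,0,0,10,0,0,0],
  [0,0,0,12,0,0,0],
  [0,0,0,12,0,0,0],
  [0,0,0,10,0,0,0],
])

```text
time_s: 4.8
tcp_pos: [0.4997, 0.0654, 0.1909]
ee_rot: [[0.948, -0.318, 0.001], [-0.318, -0.948, 0.001], [0.001, -0.001, -1.0]]
wrist_force: [-0.9, 0.0, -3.5]
gripper_width: 0.293
gripper_force: 30.0
```

Call:
drive_tool([
  [0,-4,15,0,0,0,0],
  [0,-5,28,0,0,0,0],
  [0,-6,30,0,0,0,0],
  [0,-6,30,0,0,0,0],
  [0,-6,30,0,0,0,0],
])

```text
time_s: 5.22
tcp_pos: [0.472, 0.1994, 0.1902]
ee_rot: [[0.948, -0.319, 0.0], [-0.319, -0.948, 0.001], [0.0, -0.001, -1.0]]
wrist_force: [0.8, -0.1, -3.6]
gripper_width: 0.29
gripper_force: 30.0
```

Call:
drive_tool([
  [0,-6,30,0,0,0,0],
  [0,-6,30,0,0,0,0],
  [0,-6,30,0,0,0,0],
  [0,-4,20,0,0,0,0],
  [0,-2,12,0,0,0,0],
])

```text
time_s: 5.63
tcp_pos: [0.4479, 0.3227, 0.1899]
ee_rot: [[0.949, -0.316, 0.0], [-0.316, -0.949, 0.001], [-0.0, -0.001, -1.0]]
wrist_force: [0.0, -0.3, -3.0]
gripper_width: 0.292
gripper_force: 30.0
```

Call:
drive_tool([
  [0,0,0,-15,0,0,0],
  [0,0,0,-30,0,0,0],
  [0,0,0,-35,0,0,0],
  [0,0,0,-30,0,0,0],
  [0,0,0,-15,0,0,0],
])

```text
time_s: 6.05
tcp_pos: [0.4469, 0.3179, 0.0611]
ee_rot: [[0.948, -0.32, -0.005], [-0.32, -0.948, -0.005], [-0.003, 0.006, -1.0]]
wrist_force: [-0.4, -0.5, -3.9]
gripper_width: 0.289
gripper_force: 30.0
```

Call:
drive_tool([
  [0,0,0,-8,0,0,0],
  [0,0,0,-7,0,0,0],
  [0,0,0,-5,0,0,0],
  [0,0,0,-3,0,0,0],
  [0,0,0,0,0,0,0],
])

```text
time_s: 6.47
tcp_pos: [0.4488, 0.3204, 0.0419]
ee_rot: [[0.948, -0.318, 0.001], [-0.318, -0.948, 0.001], [0.0, -0.001, -1.0]]
wrist_force: [0.1, -0.9, -2.1]
gripper_width: 0.289
gripper_force: 30.0
```

Call:
drive_tool([
  [0,0,0,-1,0,0,0],
  [0,0,0,-1,0,0,0],
  [0,0,0,0,0,0,0],
])

```text
time_s: 6.72
tcp_pos: [0.4487, 0.3205, 0.0401]
ee_rot: [[0.948, -0.318, 0.001], [-0.318, -0.948, 0.001], [0.0, -0.001, -1.0]]
wrist_force: [0.7, -0.3, -3.7]
gripper_width: 0.283
gripper_force: 30.0
```

Call:
drive_tool([
  [0,0,0,-2,0,0,0],
  [0,0,0,-1,0,0,0],
  [0,0,0,0,0,0,0],
])

```text
time_s: 6.97
tcp_pos: [0.4484, 0.3201, 0.0364]
ee_rot: [[0.948, -0.318, -0.0], [-0.318, -0.948, -0.0], [-0.0, 0.0, -1.0]]
wrist_force: [0.1, -0.3, -3.6]
gripper_width: 0.289
gripper_force: 30.0
```

Call:
drive_tool([
  [0,0,0,-1,0,0,0],
  [0,0,0,0,0,0,0],
])

```text
time_s: 7.13
tcp_pos: [0.4486, 0.3203, 0.0355]
ee_rot: [[0.948, -0.318, 0.0], [-0.318, -0.948, 0.0], [0.0, -0.0, -1.0]]
wrist_force: [0.3, -1.0, -3.2]
gripper_width: 0.286
gripper_force: 30.0
```

Near contact; open (at most about 1 mm of drop), then rise.

Call:
drive_tool([
  [0,0,0,-1,0,0,0],
  [0,0,0,0,0,0,0],
])

```text
time_s: 7.3
tcp_pos: [0.4486, 0.3203, 0.0355]
ee_rot: [[0.948, -0.318, 0.0], [-0.318, -0.948, -0.0], [0.0, 0.0, -1.0]]
wrist_force: [-1.7, -1.2, 4.1]
gripper_width: 0.289
gripper_force: 30.0
```

Call:
drive_tool([
  [60,0,0,0,0,0,0],
  [60,0,0,0,0,0,0],
  [60,0,0,0,0,0,0],
  [60,0,0,0,0,0,0],
  [60,0,0,0,0,0,0],
])

```text
time_s: 7.72
tcp_pos: [0.4487, 0.3203, 0.0345]
ee_rot: [[0.948, -0.318, 0.0], [-0.318, -0.948, 0.0], [0.0, -0.0, -1.0]]
wrist_force: [-0.2, -0.3, -0.0]
gripper_width: 0.56
gripper_force: 0.0
```

Call:
drive_tool([
  [70,0,0,0,0,0,0],
  [70,0,0,10,0,0,0],
  [70,0,0,25,0,0,0],
  [70,0,0,40,0,0,0],
  [70,0,0,40,0,0,0],
])

```text
time_s: 8.13
tcp_pos: [0.448, 0.3195, 0.1506]
ee_rot: [[0.948, -0.318, -0.002], [-0.318, -0.948, -0.002], [-0.001, 0.003, -1.0]]
wrist_force: [0.8, 0.9, 0.9]
gripper_width: 0.699
gripper_force: 0.0
```

Call:
drive_tool([
  [70,0,0,40,0,0,0],
  [50,0,0,40,0,0,0],
  [0,0,0,10,0,0,0],
  [0,0,0,0,0,0,0],
])

```text
time_s: 8.47
tcp_pos: [0.45, 0.3216, 0.2451]
ee_rot: [[0.948, -0.318, 0.007], [-0.318, -0.948, 0.008], [0.004, -0.01, -1.0]]
wrist_force: [-0.5, 0.7, -0.6]
gripper_width: 0.548
gripper_force: 0.0
```

Run:
```python
from h import *
c=shot('wrist'); save(c,'w2.png')
t=shot('top'); P=cloud(t,np.ones((400,640),bool))
l=P[(abs(P[:,0]-.45)<.11)&(abs(P[:,1]-.32)<.11)&(P[:,2]<.03)]
l=l[l[:,2]>.006]; print('lid z',np.percentile(l,[5,50,95],axis=0))
b=P[(abs(P[:,0]-.515)<.06)&(abs(P[:,1]+.125)<.04)&(P[:,2]>.165)]
R,tt=np.array(t['R']),np.ravel(t['t']); print('cam',-R.T@tt)
print(sense()['tcp_pos'])
```

```text
lid z [[0.36863418 0.23726595 0.00698664]
 [0.44824286 0.29202006 0.01186364]
 [0.52542058 0.39301387 0.01592656]]
cam [ 0.40166616 -0.04151655  1.24997866]
[0.44814858 0.31998294 0.23989417]
```

View pics/w2.png

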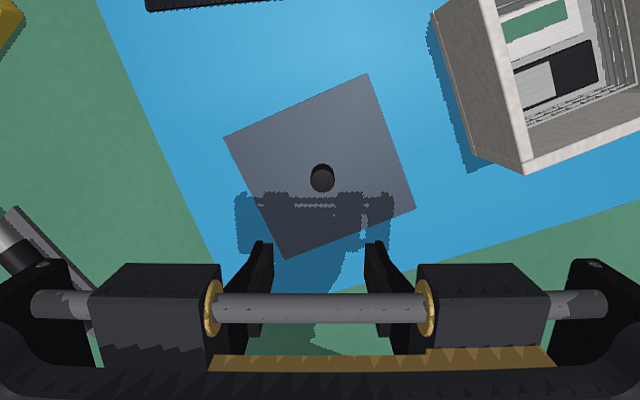

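Lid is flat and released, with its knob at (322,178). Now to above the lever bar, turning the jaws along the bar.

Call:
drive_tool([
  [0,5,-35,2,0,0,-0.09],
  [0,5,-35,2,0,0,-0.09],
  [0,5,-35,2,0,0,-0.09],
  [0,5,-35,2,0,0,-0.09],
  [0,5,-35,2,0,0,-0.09],
])

```text
time_s: 8.98
tcp_pos: [0.4725, 0.1432, 0.2476]
ee_rot: [[0.713, -0.702, -0.004], [-0.702, -0.713, -0.002], [-0.001, 0.004, -1.0]]
wrist_force: [-0.0, -0.4, 0.1]
gripper_width: 0.091
gripper_force: 0.0
```

Call:
drive_tool([
  [0,5,-35,2,0,0,-0.09],
  [0,5,-35,2,0,0,-0.09],
  [0,5,-35,2,0,0,-0.09],
  [0,5,-35,2,0,0,-0.09],
  [0,5,-35,2,0,0,-0.09],
])

```text
time_s: 9.4
tcp_pos: [0.4974, -0.0316, 0.2577]
ee_rot: [[0.336, -0.942, -0.004], [-0.942, -0.336, -0.001], [-0.001, 0.004, -1.0]]
wrist_force: [1.3, 0.0, -0.2]
gripper_width: 0.005
gripper_force: 0.0
```

Call:
drive_tool([
  [0,5,-35,0,0,0,-0.09],
  [0,5,-35,0,0,0,-0.09],
  [0,5,-35,0,0,0,-0.09],
  [0,0,0,0,0,0,0],
  [0,0,0,0,0,0,0],
])

```text
time_s: 9.82
tcp_pos: [0.5125, -0.1364, 0.2571]
ee_rot: [[0.073, -0.997, -0.005], [-0.997, -0.073, 0.0], [-0.001, 0.005, -1.0]]
wrist_force: [0.2, 0.6, -0.2]
gripper_width: 0.007
gripper_force: 0.0
```

Run:
```python
from h import *
c=shot('wrist'); save(c,'w3.png')
P=cloud(c,np.ones((400,640),bool))
b=P[(abs(P[:,0]-.515)<.06)&(abs(P[:,1]+.125)<.04)&(P[:,2]>.165)&(P[:,2]<.2)]
print(len(b),b.mean(0),np.percentile(b,[1,50,99],axis=0))
a=np.deg2rad(4.45); ex=np.array([np.cos(a),np.sin(a)]); ey=np.array([-ex[1],ex[0]])
top=b[b[:,2]>.184]; print('top strip',top.mean(0),'ey',np.percentile(top[:,:2]@ey,[2,50,98]),'ex',np.percentile(b[:,:2]@ex,[1,99]))
print('bath ex,ey',np.array([.498,.0645])@ex,np.array([.498,.0645])@ey, sense()['tcp_pos'])
```

```text
2602 [ 0.51411817 -0.1326084   0.18517892] [[ 0.48138097 -0.14122517  0.17667716]
 [ 0.5141007  -0.13323598  0.18608217]
 [ 0.54668466 -0.12068691  0.18891009]]
top strip [ 0.51414336 -0.13106494  0.186704  ] ey [-0.177234   -0.17101942 -0.16232867] ex [0.46948043 0.53508874]
bath ex,ey 0.5015032368566303 0.02566619220536126 [ 0.51258737 -0.13533097  0.25752353]
```

View pics/w3.png

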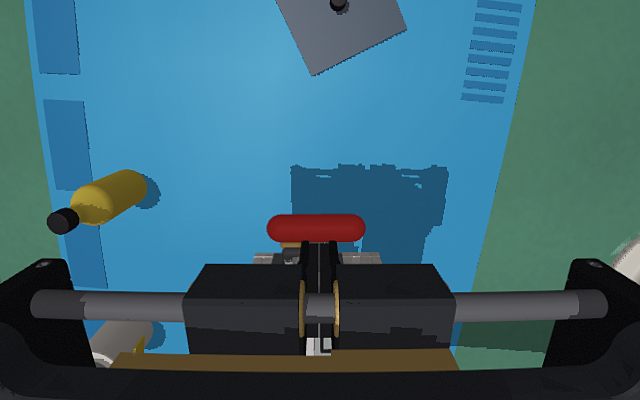

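The picture shows the red bar at (316,228), squarely ahead of the closed fingers, and all else clear. Now down to touch.

Call:
drive_tool([
  [0,2,0,-15,0,0,0],
  [0,0,0,-15,0,0,0],
  [0,0,0,-12,0,0,0],
  [0,0,0,0,0,0,0],
  [0,0,0,0,0,0,0],
])

```text
time_s: 10.28
tcp_pos: [0.515, -0.1338, 0.2167]
ee_rot: [[0.079, -0.997, -0.003], [-0.997, -0.079, -0.0], [0.0, 0.003, -1.0]]
wrist_force: [-0.2, 0.2, 0.0]
gripper_width: 0.004
gripper_force: 0.0
```

Call:
drive_tool([
  [0,0,0,-4,0,0,0],
  [0,0,0,0,0,0,0],
  [0,0,0,0,0,0,0],
])

```text
time_s: 10.53
tcp_pos: [0.5158, -0.1345, 0.214]
ee_rot: [[0.078, -0.997, 0.001], [-0.997, -0.078, -0.0], [0.0, -0.001, -1.0]]
wrist_force: [-0.3, 0.1, 0.3]
gripper_width: 0.006
gripper_force: 0.0
```

Call:
drive_tool([
  [0,0,0,-4,0,0,0],
  [0,0,0,0,0,0,0],
  [0,0,0,0,0,0,0],
])

```text
time_s: 10.78
tcp_pos: [0.5154, -0.1348, 0.2095]
ee_rot: [[0.077, -0.997, -0.0], [-0.997, -0.077, 0.0], [-0.0, 0.0, -1.0]]
wrist_force: [-1.3, 0.4, -0.5]
gripper_width: 0.005
gripper_force: 0.0
```

Call:
drive_tool([
  [0,0,-2,-4,0,0,0],
  [0,0,0,0,0,0,0],
  [0,0,0,0,0,0,0],
])

```text
time_s: 11.03
tcp_pos: [0.5162, -0.1368, 0.2064]
ee_rot: [[0.077, -0.997, 0.002], [-0.997, -0.077, -0.0], [0.0, -0.002, -1.0]]
wrist_force: [-0.3, 2.1, 4.3]
gripper_width: 0.007
gripper_force: 2.6
```

Call:
drive_tool([
  [0,0,-4,-5,0,0,0],
  [0,0,-4,-5,0,0,0],
  [0,0,0,-5,0,0,0],
  [0,0,0,0,0,0,0],
  [0,0,0,0,0,0,0],
])

```text
time_s: 11.45
tcp_pos: [0.5171, -0.1471, 0.1935]
ee_rot: [[0.078, -0.997, 0.004], [-0.997, -0.078, -0.005], [0.005, -0.004, -1.0]]
wrist_force: [-1.1, -5.8, 10.7]
gripper_width: 0.007
gripper_force: 5.2
```

Call:
drive_tool([
  [0,0,-2,-3,0,0,0],
  [0,0,0,0,0,0,0],
  [0,0,0,0,0,0,0],
])

```text
time_s: 11.7
tcp_pos: [0.5172, -0.1491, 0.1907]
ee_rot: [[0.078, -0.997, 0.005], [-0.997, -0.078, -0.005], [0.005, -0.005, -1.0]]
wrist_force: [-0.1, -6.0, 10.4]
gripper_width: 0.008
gripper_force: 5.1
```

Call:
drive_tool([
  [0,0,-2,-3,0,0,0],
  [0,0,0,0,0,0,0],
  [0,0,0,0,0,0,0],
])

```text
time_s: 11.95
tcp_pos: [0.5174, -0.1511, 0.1877]
ee_rot: [[0.078, -0.997, 0.005], [-0.997, -0.078, -0.005], [0.005, -0.005, -1.0]]
wrist_force: [-0.3, -6.3, 9.8]
gripper_width: 0.008
gripper_force: 5.0
```

Call:
drive_tool([
  [0,0,-1.5,-3,0,0,0],
  [0,0,0,0,0,0,0],
  [0,0,0,0,0,0,0],
])

```text
time_s: 12.2
tcp_pos: [0.5175, -0.1528, 0.1848]
ee_rot: [[0.078, -0.997, 0.005], [-0.997, -0.078, -0.005], [0.005, -0.005, -1.0]]
wrist_force: [-0.1, -6.9, 10.6]
gripper_width: 0.004
gripper_force: 5.1
```

Call:
drive_tool([
  [0,0,-1.5,-3,0,0,0],
  [0,0,0,0,0,0,0],
  [0,0,0,0,0,0,0],
])

```text
time_s: 12.45
tcp_pos: [0.5176, -0.1545, 0.1819]
ee_rot: [[0.078, -0.997, 0.006], [-0.997, -0.078, -0.005], [0.006, -0.005, -1.0]]
wrist_force: [0.2, -7.7, 9.5]
gripper_width: 0.005
gripper_force: 5.2
```

Call:
drive_tool([
  [0,0,-1.5,-3,0,0,0],
  [0,0,0,0,0,0,0],
  [0,0,0,0,0,0,0],
])

```text
time_s: 12.7
tcp_pos: [0.5177, -0.1561, 0.179]
ee_rot: [[0.078, -0.997, 0.006], [-0.997, -0.078, -0.005], [0.006, -0.006, -1.0]]
wrist_force: [0.5, -8.4, 10.5]
gripper_width: 0.005
gripper_force: 5.3
```

Call:
drive_tool([
  [0,0,-1.5,-3,0,0,0],
  [0,0,0,0,0,0,0],
  [0,0,0,0,0,0,0],
])

```text
time_s: 12.95
tcp_pos: [0.5178, -0.1576, 0.1759]
ee_rot: [[0.078, -0.997, 0.006], [-0.997, -0.078, -0.005], [0.006, -0.006, -1.0]]
wrist_force: [-0.3, -8.1, 9.9]
gripper_width: 0.003
gripper_force: 5.3
```

Call:
drive_tool([
  [0,0,-1.5,-3,0,0,0],
  [0,0,0,0,0,0,0],
  [0,0,0,0,0,0,0],
])

```text
time_s: 13.2
tcp_pos: [0.518, -0.1591, 0.1729]
ee_rot: [[0.078, -0.997, 0.006], [-0.997, -0.078, -0.005], [0.006, -0.006, -1.0]]
wrist_force: [0.7, -8.3, 9.5]
gripper_width: 0.006
gripper_force: 5.2
```

Call:
drive_tool([
  [0,0,-1,-3,0,0,0],
  [0,0,0,0,0,0,0],
  [0,0,0,0,0,0,0],
])

```text
time_s: 13.45
tcp_pos: [0.5181, -0.1603, 0.1703]
ee_rot: [[0.078, -0.997, 0.007], [-0.997, -0.078, -0.006], [0.006, -0.006, -1.0]]
wrist_force: [-0.7, -8.9, 11.2]
gripper_width: 0.005
gripper_force: 6.1
```

Call:
drive_tool([
  [0,0,-1,-3,0,0,0],
  [0,0,0,0,0,0,0],
  [0,0,0,0,0,0,0],
])

```text
time_s: 13.7
tcp_pos: [0.5182, -0.1614, 0.1676]
ee_rot: [[0.079, -0.997, 0.007], [-0.997, -0.079, -0.006], [0.007, -0.007, -1.0]]
wrist_force: [-0.1, -9.8, 12.4]
gripper_width: 0.008
gripper_force: 6.7
```

Call:
drive_tool([
  [0,0,-1,-3,0,0,0],
  [0,0,0,0,0,0,0],
  [0,0,0,0,0,0,0],
])

```text
time_s: 13.95
tcp_pos: [0.5182, -0.1626, 0.1645]
ee_rot: [[0.079, -0.997, 0.007], [-0.997, -0.079, -0.006], [0.007, -0.007, -1.0]]
wrist_force: [-0.2, -10.1, 11.7]
gripper_width: 0.007
gripper_force: 6.5
```

The push tilts toward -y, so the finger's edge is riding on the bar's outer flank. I'll back up and re-centre, then scan again.

Call:
drive_tool([
  [0,0,4,8,0,0,0],
  [0,0,6,8,0,0,0],
  [0,0,7,6,0,0,0],
  [0,0,0,0,0,0,0],
  [0,0,0,0,0,0,0],
])

```text
time_s: 14.37
tcp_pos: [0.5179, -0.1449, 0.187]
ee_rot: [[0.079, -0.997, 0.007], [-0.997, -0.079, -0.006], [0.006, -0.007, -1.0]]
wrist_force: [-0.6, -9.4, 11.1]
gripper_width: 0.009
gripper_force: 6.0
```

Run:
```python
from h import *
s=sense(); print(s['tcp_pos'],s['wrist_force'])
c=shot('side'); P=cloud(c,np.ones((400,640),bool))
f=c['frame'].astype(int); m=(f[...,0]>110)&(f[...,1]<60)&(f[...,2]<60)
m&=(np.indices((400,640))[1]>200)&(np.indices((400,640))[1]<340)&(np.indices((400,640))[0]<290)
Q=cloud(c,m); print(len(Q),np.percentile(Q,[2,50,98],axis=0))
im=cv2.resize(c['frame'][170:270,200:340],(700,500)); cv2.imwrite('pics/s1.png',im[:,:,::-1])
```

```text
[ 0.51787327 -0.14493777  0.18696419] [-0.61617279 -9.44887487 11.12051385]
178 [[ 0.48445839 -0.15426132  0.12256679]
 [ 0.51795186 -0.14897236  0.16317717]
 [ 0.59412343  0.88133985  0.17171082]]
```

View pics/s1.png

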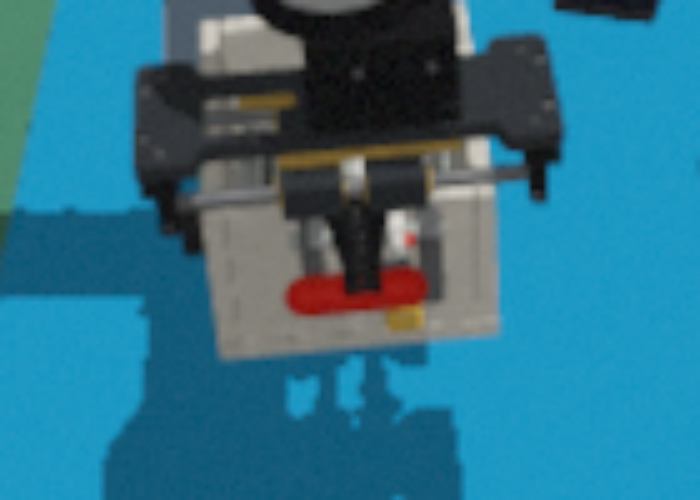

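The crop shows the fingertip sitting on the bar's middle (362,280), so the sideways force is stick friction. I'll relieve it, then scan along the arc.

Call:
drive_tool([
  [0,0,-3,0,0,0,0],
  [0,0,0,0,0,0,0],
  [0,0,0,0,0,0,0],
])

```text
time_s: 14.67
tcp_pos: [0.5179, -0.1464, 0.1852]
ee_rot: [[0.078, -0.997, 0.007], [-0.997, -0.078, -0.002], [0.003, -0.006, -1.0]]
wrist_force: [0.7, -2.8, 7.7]
gripper_width: 0.007
gripper_force: 3.9
```

Call:
drive_tool([
  [0,0,-2,-3,0,0,0],
  [0,0,0,0,0,0,0],
  [0,0,0,0,0,0,0],
])

```text
time_s: 14.92
tcp_pos: [0.518, -0.1483, 0.182]
ee_rot: [[0.078, -0.997, 0.007], [-0.997, -0.078, -0.002], [0.003, -0.006, -1.0]]
wrist_force: [2.1, -2.6, 6.8]
gripper_width: 0.005
gripper_force: 3.7
```

Call:
drive_tool([
  [0,0,-2,-3,0,0,0],
  [0,0,0,0,0,0,0],
  [0,0,0,0,0,0,0],
])

```text
time_s: 15.17
tcp_pos: [0.5181, -0.1502, 0.1789]
ee_rot: [[0.078, -0.997, 0.007], [-0.997, -0.078, -0.002], [0.003, -0.007, -1.0]]
wrist_force: [2.2, -1.3, 7.0]
gripper_width: 0.007
gripper_force: 3.5
```

Call:
drive_tool([
  [0,0,-1.5,-3,0,0,0],
  [0,0,0,0,0,0,0],
  [0,0,0,0,0,0,0],
])

```text
time_s: 15.42
tcp_pos: [0.5183, -0.1517, 0.1759]
ee_rot: [[0.078, -0.997, 0.007], [-0.997, -0.078, -0.002], [0.003, -0.007, -1.0]]
wrist_force: [1.9, -2.4, 7.0]
gripper_width: 0.006
gripper_force: 3.5
```

Call:
drive_tool([
  [0,0,-1.5,-3,0,0,0],
  [0,0,0,0,0,0,0],
  [0,0,0,0,0,0,0],
])

```text
time_s: 15.67
tcp_pos: [0.5184, -0.1532, 0.1729]
ee_rot: [[0.078, -0.997, 0.007], [-0.997, -0.078, -0.002], [0.003, -0.007, -1.0]]
wrist_force: [2.7, -0.9, 6.8]
gripper_width: 0.007
gripper_force: 3.5
```

Call:
drive_tool([
  [0,0,-1.5,-3,0,0,0],
  [0,0,0,0,0,0,0],
  [0,0,0,0,0,0,0],
])

```text
time_s: 15.92
tcp_pos: [0.5185, -0.1545, 0.1702]
ee_rot: [[0.078, -0.997, 0.008], [-0.997, -0.078, -0.002], [0.003, -0.007, -1.0]]
wrist_force: [1.8, -1.2, 8.4]
gripper_width: 0.002
gripper_force: 4.2
```

Call:
drive_tool([
  [0,0,-1.5,-3,0,0,0],
  [0,0,0,0,0,0,0],
  [0,0,0,0,0,0,0],
])

```text
time_s: 16.17
tcp_pos: [0.5186, -0.1558, 0.1673]
ee_rot: [[0.078, -0.997, 0.008], [-0.997, -0.078, -0.002], [0.002, -0.008, -1.0]]
wrist_force: [2.4, -0.5, 8.9]
gripper_width: 0.003
gripper_force: 4.3
```

Call:
drive_tool([
  [0,0,-1.2,-3,0,0,0],
  [0,0,0,0,0,0,0],
  [0,0,0,0,0,0,0],
])

```text
time_s: 16.42
tcp_pos: [0.5186, -0.1571, 0.1642]
ee_rot: [[0.078, -0.997, 0.008], [-0.997, -0.078, -0.002], [0.002, -0.008, -1.0]]
wrist_force: [1.9, -0.6, 7.4]
gripper_width: 0.006
gripper_force: 3.9
```

Call:
drive_tool([
  [0,0,-1.2,-3,0,0,0],
  [0,0,0,0,0,0,0],
  [0,0,0,0,0,0,0],
])

```text
time_s: 16.67
tcp_pos: [0.5187, -0.1583, 0.161]
ee_rot: [[0.078, -0.997, 0.008], [-0.997, -0.078, -0.002], [0.002, -0.008, -1.0]]
wrist_force: [2.2, -1.3, 6.8]
gripper_width: 0.006
gripper_force: 3.5
```

Call:
drive_tool([
  [0,0,-1,-3,0,0,0],
  [0,0,0,0,0,0,0],
  [0,0,0,0,0,0,0],
])

```text
time_s: 16.92
tcp_pos: [0.5187, -0.1594, 0.1579]
ee_rot: [[0.078, -0.997, 0.008], [-0.997, -0.078, -0.002], [0.002, -0.008, -1.0]]
wrist_force: [2.3, -1.2, 6.2]
gripper_width: 0.004
gripper_force: 3.0
```

Call:
drive_tool([
  [0,0,-1,-3,0,0,0],
  [0,0,0,0,0,0,0],
  [0,0,0,0,0,0,0],
])

```text
time_s: 17.17
tcp_pos: [0.5188, -0.1603, 0.1547]
ee_rot: [[0.078, -0.997, 0.008], [-0.997, -0.078, -0.002], [0.002, -0.008, -1.0]]
wrist_force: [3.2, -1.5, 5.1]
gripper_width: 0.007
gripper_force: 2.6
```

Call:
drive_tool([
  [0,0,-1,-3,0,0,0],
  [0,0,0,0,0,0,0],
  [0,0,0,0,0,0,0],
])

```text
time_s: 17.42
tcp_pos: [0.5182, -0.1612, 0.1512]
ee_rot: [[0.078, -0.997, 0.007], [-0.997, -0.078, -0.001], [0.002, -0.006, -1.0]]
wrist_force: [4.6, -1.3, 4.7]
gripper_width: 0.008
gripper_force: 2.6
```

Call:
drive_tool([
  [0,1,-1,-3,0,0,0],
  [0,0,0,0,0,0,0],
  [0,0,0,0,0,0,0],
])

```text
time_s: 17.67
tcp_pos: [0.5179, -0.162, 0.1474]
ee_rot: [[0.077, -0.997, 0.003], [-0.997, -0.077, -0.001], [0.001, -0.003, -1.0]]
wrist_force: [4.4, -1.7, 6.0]
gripper_width: 0.007
gripper_force: 2.5
```

Call:
drive_tool([
  [0,0.5,-1,-3,0,0,0],
  [0,0,0,0,0,0,0],
  [0,0,0,0,0,0,0],
])

```text
time_s: 17.92
tcp_pos: [0.518, -0.1626, 0.1447]
ee_rot: [[0.077, -0.997, 0.002], [-0.997, -0.077, -0.0], [0.0, -0.002, -1.0]]
wrist_force: [2.8, 0.3, 8.4]
gripper_width: 0.005
gripper_force: 4.0
```

Call:
drive_tool([
  [0,0,-0.8,-3,0,0,0],
  [0,0,0,0,0,0,0],
  [0,0,0,0,0,0,0],
])

```text
time_s: 18.17
tcp_pos: [0.5181, -0.1632, 0.1418]
ee_rot: [[0.077, -0.997, 0.003], [-0.997, -0.077, -0.0], [0.0, -0.003, -1.0]]
wrist_force: [2.4, 1.4, 7.9]
gripper_width: 0.003
gripper_force: 4.2
```

Call:
drive_tool([
  [0,0,-0.7,-3,0,0,0],
  [0,0,0,0,0,0,0],
  [0,0,0,0,0,0,0],
])

```text
time_s: 18.42
tcp_pos: [0.5181, -0.1638, 0.1387]
ee_rot: [[0.077, -0.997, 0.003], [-0.997, -0.077, 0.0], [0.0, -0.003, -1.0]]
wrist_force: [3.1, 2.0, 7.1]
gripper_width: 0.004
gripper_force: 3.9
```

Call:
drive_tool([
  [0,0,-0.6,-3,0,0,0],
  [0,0,0,0,0,0,0],
  [0,0,0,0,0,0,0],
])

```text
time_s: 18.67
tcp_pos: [0.5181, -0.1643, 0.1355]
ee_rot: [[0.077, -0.997, 0.003], [-0.997, -0.077, 0.0], [-0.0, -0.003, -1.0]]
wrist_force: [3.2, 1.0, 7.6]
gripper_width: 0.004
gripper_force: 3.4
```

Call:
drive_tool([
  [0,0,-0.5,-3,0,0,0],
  [0,0,0,0,0,0,0],
  [0,0,0,0,0,0,0],
])

```text
time_s: 18.92
tcp_pos: [0.5181, -0.1647, 0.1323]
ee_rot: [[0.077, -0.997, 0.003], [-0.997, -0.077, 0.0], [-0.0, -0.003, -1.0]]
wrist_force: [4.2, 2.3, 6.1]
gripper_width: 0.008
gripper_force: 3.0
```

Call:
drive_tool([
  [0,0,-0.4,-3,0,0,0],
  [0,0,0,0,0,0,0],
  [0,0,0,0,0,0,0],
])

```text
time_s: 19.17
tcp_pos: [0.518, -0.1651, 0.1291]
ee_rot: [[0.077, -0.997, 0.002], [-0.997, -0.077, 0.001], [-0.0, -0.002, -1.0]]
wrist_force: [3.7, 1.8, 5.4]
gripper_width: 0.002
gripper_force: 2.5
```

Call:
drive_tool([
  [0,0,-0.3,-3,0,0,0],
  [0,0,0,0,0,0,0],
  [0,0,0,0,0,0,0],
])

```text
time_s: 19.42
tcp_pos: [0.5175, -0.1655, 0.1258]
ee_rot: [[0.077, -0.997, 0.001], [-0.997, -0.077, 0.0], [-0.0, -0.001, -1.0]]
wrist_force: [3.1, 1.7, 4.3]
gripper_width: 0.005
gripper_force: 2.3
```

Call:
drive_tool([
  [0,0,-0.3,-3,0,0,0],
  [0,0,0,0,0,0,0],
  [0,0,0,0,0,0,0],
])

```text
time_s: 19.67
tcp_pos: [0.5166, -0.1661, 0.1223]
ee_rot: [[0.077, -0.997, -0.001], [-0.997, -0.077, 0.0], [-0.0, 0.001, -1.0]]
wrist_force: [2.7, 1.7, 3.6]
gripper_width: 0.006
gripper_force: 1.9
```

Call:
drive_tool([
  [0,0,-0.3,-3,0,0,0],
  [0,0,0,0,0,0,0],
  [0,0,0,0,0,0,0],
])

```text
time_s: 19.92
tcp_pos: [0.5167, -0.1662, 0.1197]
ee_rot: [[0.077, -0.997, -0.001], [-0.997, -0.077, 0.001], [-0.001, 0.001, -1.0]]
wrist_force: [1.8, 4.8, 5.9]
gripper_width: 0.003
gripper_force: 3.2
```

Call:
drive_tool([
  [0,0,2,-3,0,0,0],
  [0,0,0,0,0,0,0],
  [0,0,0,0,0,0,0],
])

```text
time_s: 20.17
tcp_pos: [0.5167, -0.1658, 0.1176]
ee_rot: [[0.078, -0.997, -0.001], [-0.997, -0.078, -0.002], [0.002, 0.001, -1.0]]
wrist_force: [1.7, -2.5, 9.0]
gripper_width: 0.002
gripper_force: 4.5
```

Call:
drive_tool([
  [0,0,1.5,-3,0,0,0],
  [0,0,0,0,0,0,0],
  [0,0,0,0,0,0,0],
])

```text
time_s: 20.42
tcp_pos: [0.5168, -0.1651, 0.1148]
ee_rot: [[0.078, -0.997, -0.001], [-0.997, -0.078, -0.003], [0.003, 0.001, -1.0]]
wrist_force: [1.2, -6.7, 9.3]
gripper_width: 0.003
gripper_force: 4.4
```

Call:
drive_tool([
  [0,0,1,-3,0,0,0],
  [0,0,0,0,0,0,0],
  [0,0,0,0,0,0,0],
])

```text
time_s: 20.67
tcp_pos: [0.5167, -0.1642, 0.1116]
ee_rot: [[0.078, -0.997, -0.001], [-0.997, -0.078, -0.003], [0.003, 0.001, -1.0]]
wrist_force: [1.2, -7.3, 8.1]
gripper_width: 0.006
gripper_force: 3.9
```

Call:
drive_tool([
  [0,0,1,-3,0,0,0],
  [0,0,0,0,0,0,0],
  [0,0,0,0,0,0,0],
])

```text
time_s: 20.92
tcp_pos: [0.5166, -0.1629, 0.1083]
ee_rot: [[0.077, -0.997, -0.001], [-0.997, -0.077, -0.003], [0.002, 0.001, -1.0]]
wrist_force: [1.5, -5.9, 7.5]
gripper_width: 0.009
gripper_force: 3.5
```

Call:
drive_tool([
  [0,0,0.7,-3,0,0,0],
  [0,0,0,0,0,0,0],
  [0,0,0,0,0,0,0],
])

```text
time_s: 21.17
tcp_pos: [0.5164, -0.162, 0.105]
ee_rot: [[0.077, -0.997, -0.001], [-0.997, -0.077, -0.002], [0.002, 0.002, -1.0]]
wrist_force: [1.5, -4.5, 5.9]
gripper_width: 0.003
gripper_force: 3.0
```

Call:
drive_tool([
  [0,0,0.7,-3,0,0,0],
  [0,0,0,0,0,0,0],
  [0,0,0,0,0,0,0],
])

```text
time_s: 21.42
tcp_pos: [0.5162, -0.161, 0.1017]
ee_rot: [[0.077, -0.997, -0.002], [-0.997, -0.077, -0.002], [0.002, 0.002, -1.0]]
wrist_force: [2.1, -4.2, 5.7]
gripper_width: 0.001
gripper_force: 2.5
```

Call:
drive_tool([
  [0,0,0.5,-2,0,0,0],
  [0,0,0,0,0,0,0],
  [0,0,0,0,0,0,0],
])

```text
time_s: 21.67
tcp_pos: [0.5161, -0.1601, 0.0995]
ee_rot: [[0.077, -0.997, -0.002], [-0.997, -0.077, -0.001], [0.001, 0.002, -1.0]]
wrist_force: [0.4, -4.6, 5.6]
gripper_width: 0.002
gripper_force: 2.5
```

Call:
drive_tool([
  [0,0,0.5,-2,0,0,0],
  [0,0,0,0,0,0,0],
  [0,0,0,0,0,0,0],
])

```text
time_s: 21.92
tcp_pos: [0.516, -0.159, 0.0972]
ee_rot: [[0.077, -0.997, -0.003], [-0.997, -0.077, -0.0], [-0.0, 0.003, -1.0]]
wrist_force: [0.2, -3.0, 4.1]
gripper_width: 0.004
gripper_force: 2.1
```

Call:
drive_tool([
  [0,0,0.5,-2,0,0,0],
  [0,0,0,0,0,0,0],
  [0,0,0,0,0,0,0],
])

```text
time_s: 22.17
tcp_pos: [0.5161, -0.1583, 0.0952]
ee_rot: [[0.077, -0.997, -0.002], [-0.997, -0.077, 0.0], [-0.0, 0.002, -1.0]]
wrist_force: [-0.3, -3.3, 5.1]
gripper_width: 0.005
gripper_force: 2.2
```

Call:
drive_tool([
  [0,0,0.3,-1,0,0,0],
  [0,0,0,0,0,0,0],
  [0,0,0,0,0,0,0],
])

```text
time_s: 22.42
tcp_pos: [0.5161, -0.1581, 0.0944]
ee_rot: [[0.077, -0.997, -0.002], [-0.997, -0.077, -0.0], [0.0, 0.002, -1.0]]
wrist_force: [-1.9, -3.9, 5.5]
gripper_width: 0.004
gripper_force: 2.7
```

Call:
drive_tool([
  [0,0,0,-1,0,0,0],
  [0,0,0,0,0,0,0],
  [0,0,0,0,0,0,0],
])

```text
time_s: 22.67
tcp_pos: [0.5161, -0.1579, 0.0936]
ee_rot: [[0.077, -0.997, -0.002], [-0.997, -0.077, -0.0], [-0.0, 0.002, -1.0]]
wrist_force: [-1.4, -4.0, 6.3]
gripper_width: 0.004
gripper_force: 3.5
```

The third jump is felt: pad force has gone from 2.1 to 3.5 N, so the lever is in the third notch. I'll let it settle and check that it's still.

Call:
drive_tool([
  [0,0,0,0,0,0,0],
  [0,0,0,0,0,0,0],
  [0,0,0,0,0,0,0],
  [0,0,0,0,0,0,0],
  [0,0,0,0,0,0,0],
])

```text
time_s: 23.08
tcp_pos: [0.5161, -0.158, 0.0937]
ee_rot: [[0.077, -0.997, -0.002], [-0.997, -0.077, -0.0], [-0.0, 0.002, -1.0]]
wrist_force: [-2.3, -3.6, 6.5]
gripper_width: 0.005
gripper_force: 3.4
```

Run:
```python
from h import *
s=sense(); print(s['tcp_pos'],s['wrist_force'],s['gripper_force'])
print(finish_job())
```

```text
[ 0.51605727 -0.15796972  0.0936793 ] [-2.33520884 -3.63392512  6.51460192] 3.428626520326361
the job is handed in; nothing more can be done
None
```

The job is handed in, but `finish_job()` returned no verdict: the lid lies flat and released on the bench, and the fingers hold the lever still in what I counted by feel as the third click.

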